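# Unlock the carving-knife case

## Task

Lesson time in the woodcarving shop: open the locked knife case. Turn the three dials of its combination lock to 3 - 8 - 1 (left to right as you face the dials), draw the bolt all the way back by its brass knob, then lift the lid by its handle until it stands at least 40 degrees open and leave it there. Do not push the mallet, the wood blank or the sharpening stone about.

Things in the scene. Friction and masses are not known exactly. Their poses are not given: they have to be found in the camera images.
- case: Slope-top wooden knife case fixed to the bench, 436 mm wide (y), 255 deep (x -115 to +140). Origin: on the bench; x to its back, y to the left of someone facing the dials, z up. The shut lid's top slopes at 40 degrees from the hinge (x +75, 225 mm up) down to its front edge (x -106, 73 mm up). Side cheeks, 12 mm thick, inner faces 206 mm left and right of the middle, stand 18 mm proud of the lid.
- lid (a joint): Lid angle in rad: 0 shut, grows as its front edge is lifted, at most 1.3. A stiff friction hinge holds it wherever it is left; lifting it by the handle takes about 13 N. While the bolt is shot it cannot be raised.
- lid_hinge (a point): Point on the hinge line, middle of the lid, level with its upper surface. Its frame turns with the lid: x up the slope from the handle to the hinge, y left along the hinge line, z square out of the lid. Opening turns the lid about +y.
- lid_handle (a point): Middle of the steel bow handle near the lid's front edge: a round bar of 12 mm diameter, 120 mm long along y, its centre line 32 mm above the lid surface and 205 mm from the hinge line. Same frame as lid_hinge.
- dial1 (a joint): Left dial, rad, clockwise positive as one faces the dials; 0 with the pointer at mark 0, mark n at n x 36 degrees (0.6283 rad). It turns endlessly either way (whole turns may be added), without clicks or stops, and stays where it is left; turning takes about 0.1 N m. The lock accepts a dial within about 8 degrees of its code mark.
- dial2 (a joint): Middle dial, like the left one.
- dial3 (a joint): Right dial, like the left one.
- dial1_grip (a point): On the left dial's axis at the height to grip its knob: an aluminium bar 58 mm long, 16 thick, top 10 mm above this point, on a black disc (diameter 49) whose top is 25 mm below; lid 44 below. z: axis, out of the lid; x: along the bar to its red pointer end. Ten marks around it on the lock face: the broad red uppermost one (hinge side) is 0, then clockwise 1 to 4, the long yellow 5, 6 to 9.
- dial2_grip (a point): The same point of the middle dial, 20 mm left of the lid's middle. The three dials stand 95 mm apart in a row along the lid's y, 105 mm down the slope from the hinge line and 100 mm up the slope from the handle.
- dial3_grip (a point): The same point of the right dial.
- dial1_pointer (a point): Point on the lock face 36 mm from the left dial's axis, under the line of its pointer; turns with the dial.
- dial2_pointer (a point): The same for the middle dial.
- dial3_pointer (a point): The same for the right dial.
- dial1_code (a point): The left dial's mark 3 on the lock face, 36 mm from the axis.
- dial2_code (a point): The middle dial's mark 8 on the lock face, 36 mm from the axis.
- dial3_code (a point): The right dial's mark 1 on the lock face, 36 mm from the axis.
- bolt_knob (a point): On the axis of the bolt's upright brass knob, a round post of 16 mm diameter at the right end of the lock, 80 mm right of the right dial when shot; the post's top lies 12 mm above this point, the flat bolt bar's top 27 mm and the lid 40 mm below it. Same axes as lid_hinge.
- bolt (a joint): Bolt travel in m: 0 shot under the steel keeper on the right cheek, 0.020 drawn fully back; it is drawn to the left (+y of the lid, towards the dials) and stays where it is left. It slides with 2 N when all three dials are on the code; otherwise it stops dead within 8 mm.
- mallet: Joiner's wooden mallet lying left of the case: head 70 x 115 x 60 mm, pale handle 200 mm long pointing to its -x, centred 30 mm up. Origin: under the middle of the head.
- blank: Pale wood blank 130 x 55 x 55 mm lying right of the case. Origin: centre of its underside.
- stone: Grey sharpening stone in a dark wooden holder, 200 x 75 x 38 mm, in front of the blank. Origin: centre of its underside.

How it is judged:
By the outcome, as a careful person would: the job done as asked, in the order asked, and still so for the second after the job is handed in, with the robot touching nothing.
It also fails if it takes over 72 s, if anything falls off the work surface, if the arm or the gripper's body presses on something with over 40 N, if the wrist force passes 120 N, or if a joint passes its speed limit or range.

## Robot

A 6-joint arm with a two-finger parallel gripper is mounted at the origin on the work surface. World frame = base frame: x ahead of the robot, y to its left, z up, the work surface at z = 0. Lengths are in mm, angles in degrees, forces in N, time in s.
With the tool pointing down it reaches from about 350 to 850 mm from the base axis. Payload 8.1 kg.
Tool frame: the origin (TCP) lies at the centre of the arm's flange, where the gripper is bolted on; the fingertips stand 173 mm ahead of it and the grasp point (between the pads) lies 155 mm ahead of it; z points along the fingers, y is the line along which they close (so a half turn about z gives the same grasp; the last joint's range is limited). The gripper opens to 85 mm and grips with 20 to 120 N. Pads are 22 mm wide; open, the fingers measure 114 mm over their backs; the gripper's body (76 mm by 85 mm) begins 54 mm behind the grasp point. The pads swing forward as they close: fully open they stand 13 mm farther back than shut.
Start: joints at [63.346, 7.471, 85.268, -0, 87.261, -4.893], TCP at [222.421, 557.257, 404.692] pointing down, gripper open.
Joint ranges: [-169.43, 169.43], [-51.17, 129.36], [1.28, 143.12], [-76.62, 256.62], [0, 156.53], [-152.29, 152.29]. Speed limits (degrees/s): [136.94, 136.94, 159.86, 180, 180, 180].

## Interface

Orientations are given as [roll, pitch, yaw] about the fixed x, y, z axes, in that order (R = Rz(yaw) Ry(pitch) Rx(roll)).
In Python, from bench import * gives the robot as it stands.
- The arm moves only by the shell command python3 -m jog 'ROWS' [FORCE]. ROWS is text: rows parted by semicolons, each of 7 numbers parted by spaces: the shift along the tool's x, y, z scaled (see below), then the turn, a rotation vector about the tool's x, y, z scaled (see below), then the closure, from -1 (fully open) to 1 (shut). In form: tx ty tz wx wy wz hand; .... A call has 1 to 5 rows; each row shifts and turns the commanded pose from where the row before left it, along the tool's axes as they then stand; what a row does not reach is not made up. The controller multiplies each number of a shift by 0.1 m and each number of a turn by 60 degrees. A row lasts 1/8 s, in which the tool goes at most 62.5 mm and 10.7 degrees, less where a joint would pass 70% of its speed; a pose out of reach is approached as far as the arm can. A call with a number of a shift or a turn outside -1 to 1 is refused whole. A call with a gripper value outside its range is refused whole. The fingers move at their own pace and stop on an object; FORCE is the grip in N (left out, the last holds). Time passes only in rows, so rows that do not move let the fingers close. It gives the time, the measured TCP pose, the force, the opening and the grip force at its end, in the units of the state.
- sense(): the state, without advancing time (a new reading comes with each control period).
- snapshot(name): name is "side" or "top" or "wrist"; returns a dict with "img" (384x512x3 uint8, red, green, blue), "fx", "fy", "cx", "cy" (pixels), "extrinsics" (4x4, takes a point from camera to world coordinates). Camera axes: x right, y down, z forward; pixel columns grow to the right and rows downward; lengths in mm; the calibration is good to about 2 mm. A picture is of the moment at which its call begins. There is no depth.
- hand_in(): hands the job in; it is judged then, once.
The state is a dict: "time": time; "joint_pos": joint angles; "qd": joint speeds; "joint_efforts": joint torques, N m; "tool_pos": TCP position; "tcp_rot": TCP orientation; "ft_force": force on the tool from outside, world axes, zero at the start; "wrist_torque": the same for the moment, N m; "finger_gap": finger opening in mm; "grip_force": force on a finger pad.
Only numpy, scipy, OpenCV 4.12 (cv2) and the standard library are available. Lean on these libraries where they do the work, as an engineer would, in place of code of your own. Each camera call takes 0.05 s, during which the arm holds its last target. There are 200 camera calls.

## Working session

There is one attempt and no reset: what is moved stays moved. The work goes in short steps, Python scripts to look and compute and a shell command to move; the robot and the scene stay as the last step left them, time stands still between calls to the robot, and variables do not carry over. Pictures are saved under pics/ and viewed, at most 10 in all, crops included, and the job is handed in when it is done.

```bash
mkdir -p pics; ls; python3 - <<'E'
from bench import *
import cv2
for n in ("side","top"):
    s=snapshot(n); cv2.imwrite(f"pics/{n}0.png",cv2.resize(s["img"][:,:,::-1],(800,600),interpolation=cv2.INTER_CUBIC))
    print(n,s["fx"],s["fy"],s["cx"],s["cy"],s["extrinsics"])
print(sense())
E
```

```text
pics
side 384.0733819517599 384.0733819517599 257.3443884668054 197.94224916133703 [[ 9.77089252e-01 -1.75288277e-01  1.20708798e-01  4.56823591e+02]
 [-2.12229339e-01 -7.59887150e-01  6.14434884e-01 -7.04357943e+02]
 [-1.59781677e-02 -6.25975670e-01 -7.79678882e-01  1.02788554e+03]
 [ 0.00000000e+00  0.00000000e+00  0.00000000e+00  1.00000000e+00]]
top 483.6513540476669 483.6513540476669 253.6513947410642 196.63976532776758 [[-6.91930969e-03 -9.98099709e-01  6.12298434e-02  5.03354803e+02]
 [-9.99972581e-01  6.74476484e-03 -3.05687784e-03 -3.65513671e+00]
 [ 2.63808799e-03 -6.12493160e-02 -9.98119012e-01  1.38160725e+03]
 [ 0.00000000e+00  0.00000000e+00  0.00000000e+00  1.00000000e+00]]
{'time': 0.1, 'joint_pos': array([ 6.33458186e+01,  7.51104106e+00,  8.53237163e+01, -3.78973298e-04,
        8.72630460e+01, -4.89253749e+00]), 'qd': array([-0.07935627, -0.04270821, -0.16492782,  0.00301967,  0.13608191,
        0.09435809]), 'joint_efforts': array([ 4.64006553e-04, -5.70946777e+01, -5.01945448e+01, -1.75319306e-04,
        8.10416095e-03,  3.72083855e-05]), 'tool_pos': array([222.32696269, 557.05892055, 403.73989934]), 'tcp_rot': array([-1.79902521e+02, -7.96423062e-03,  1.58238368e+02]), 'ft_force': array([-0.33932432, -0.40620654,  0.08309063]), 'wrist_torque': array([-0.01564643, -0.01297509, -0.01205952]), 'grip_force': 0.0, 'finger_gap': 85.40640810444617}
```

View pics/top0.png

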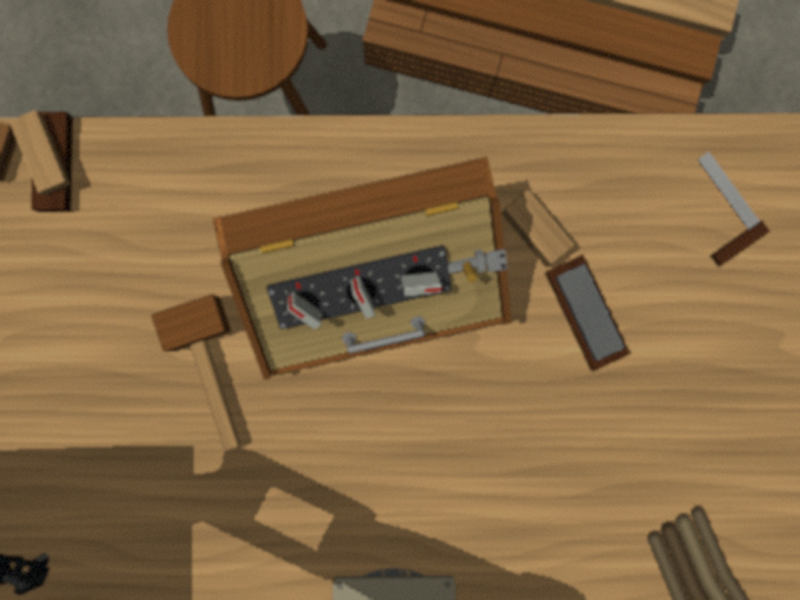

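View pics/side0.png

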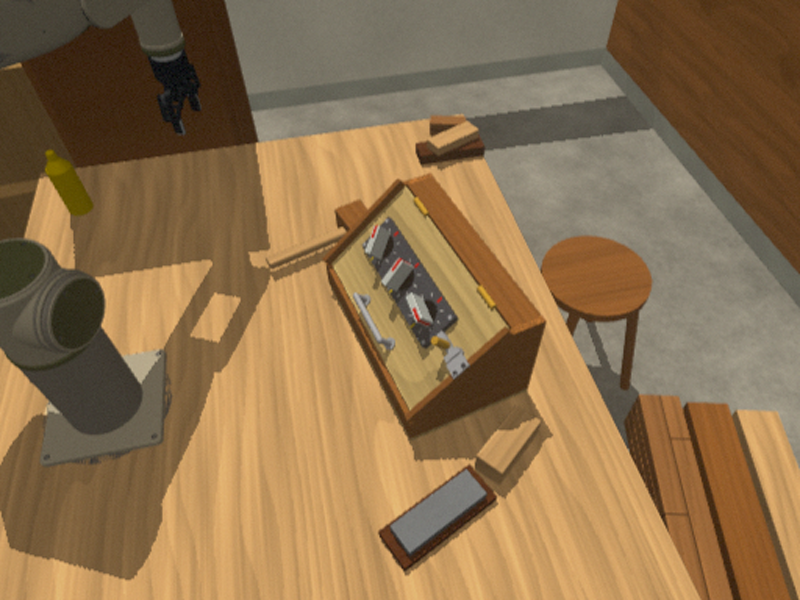

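Top view: the case is centred near (370,270), yawed about 12°, with the handle ends at (348,347) and (423,333). The side view agrees. I need a magnified crop of each to pick points.

```bash
python3 - <<'E'
from bench import *
import cv2,numpy as np
a=snapshot("top")["img"][95:245,135:335,::-1]; cv2.imwrite("pics/topc.png",cv2.resize(a,(800,600),interpolation=cv2.INTER_CUBIC))
b=snapshot("side")["img"][110:275,200:350,::-1]; cv2.imwrite("pics/sidec.png",cv2.resize(b,(540,594),interpolation=cv2.INTER_CUBIC))
E
```

```text
(no output)
```

View pics/topc.png

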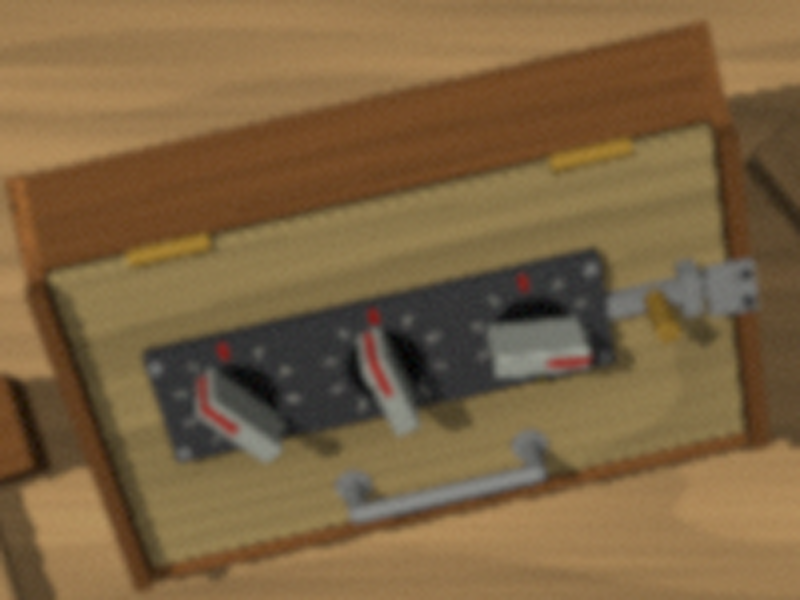

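View pics/sidec.png

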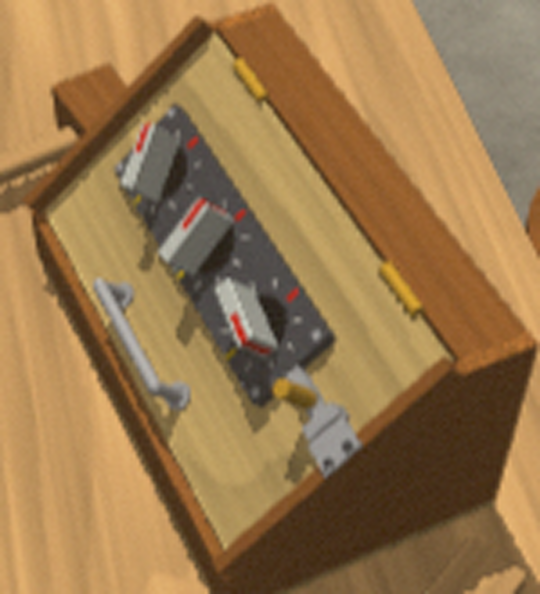

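```bash
cat > h.py <<'E'
import numpy as np
from scipy.optimize import least_squares
from scipy.spatial.transform import Rotation as Ro
CAM={}
def proj(s,P):
    E=s["extrinsics"]; p=(np.atleast_2d(P)-E[:3,3])@E[:3,:3]
    return np.c_[s["fx"]*p[:,0]/p[:,2]+s["cx"],s["fy"]*p[:,1]/p[:,2]+s["cy"]]
def ray(s,uv):
    E=s["extrinsics"]; d=E[:3,:3]@np.array([(uv[0]-s["cx"])/s["fx"],(uv[1]-s["cy"])/s["fy"],1]); return E[:3,3],d
def lidpose(x,y,yaw):   # R, hinge origin
    Rz=Ro.from_euler('z',yaw,degrees=True).as_matrix()
    R=Rz@Ro.from_euler('y',-40,degrees=True).as_matrix()
    return R,np.array([x,y,0])+Rz@[75,0,225]
def onplane(s,uv,R,o,z):
    c,d=ray(s,uv); n=R[:,2]; t=((o+n*z-c)@n)/(d@n); return R.T@(c+t*d-o)
E
python3 - <<'E'
from bench import *
from h import *
t,s=snapshot("top"),snapshot("side")
T=lambda u,v:(135+u/4-.4,95+v/4-.4); S=lambda u,v:(200+u/3.6-.4,110+v/3.6-.4)
obs=[]
for P,a,b in [((-205,60,32),(352,516),(99,284)),((-205,-60,32),(544,476),(158,388)),((-105,-155,52),(662,335),(281,387))]:
    obs+=[(t,P,0,T(*a)),(s,P,0,S(*b))]
for y,a,b,c in [(115,(223,352),(193,143),(136,200)),(20,(373,317),(240,215),(181,275)),(-75,(523,283),(292,295),(231,352))]:
    obs+=[(t,(-105,y,0),1,T(*a)),(s,(-105,y,0),1,S(*b)),(s,(-105,y,0),2,S(*c))]
def f(q):
    R,o=lidpose(*q[:3]); r=[]
    for c,P,k,uv in obs:
        P=np.array(P,float)
        if k: P+= [(q[4] if k==1 else -q[4]),0,q[3]]
        r.append(proj(c,o+R@P)[0]-uv)
    return np.ravel(r)
r=least_squares(f,[650,50,-10,8,38],loss='soft_l1'); print(r.x.round(2)); print(f(r.x).reshape(-1,2).round(1).tolist())
R,o=lidpose(*r.x[:3])
for n,c,e,y in [("1s",S(125,187),S(149,127),115),("2s",S(165,255),S(203,203),20),("3s",S(222,283),S(243,347),-75)]:
    a,b=onplane(c and s,c,R,o,54),onplane(s,e,R,o,54); d=b-a
    print(n,a.round(),b.round(),"ang cw",np.degrees(np.arctan2(-d[1],d[0])).round(1))
Rt=R@np.diag([1,-1,-1])
print(Rt.round(3).tolist(), Ro.from_matrix(Rt).as_euler('xyz',degrees=True))
for y in (115,20,-75,-155): print(y,(o+R@[-105,y,44]).round(1))
E
```

```text
[625.62  34.01  12.81  12.5   35.05]
[[1.6, -0.5], [-0.6, 0.4], [-1.6, -1.0], [-1.4, -0.3], [1.6, -0.7], [-0.8, 0.1], [-0.1, -0.3], [-0.7, 0.1], [0.1, -0.2], [-0.1, -0.3], [-0.4, 0.2], [-0.0, -0.6], [-0.3, -0.5], [-0.2, 0.1], [-0.3, 0.5]]
1s [-127.   96.   54.] [-79. 124.  54.] ang cw -30.9
2s [-127.   11.   54.] [-76.  22.  54.] ang cw -11.3
3s [-98. -50.  54.] [-111. -108.   54.] ang cw 102.7
[[0.747, 0.222, 0.627], [0.17, -0.975, 0.143], [0.643, 0.0, -0.766]] [180.         -40.          12.81448708]
115 [567.2 138.7 191.2]
20 [588.3  46.  191.2]
-75 [609.4 -46.6 191.2]
-155 [ 627.1 -124.6  191.2]
```

```bash
cat >> h.py <<'E'
CASE=[625.62,34.01,12.81]
def target(L,phi,off=0,case=None,lid=0):
    """TCP pose with grasp point at lid-frame point L, rotated cw phi, backed off by off"""
    R,o=lidpose(*(case or CASE))
    R=R@Ro.from_euler('y',lid,degrees=True).as_matrix()
    Rt=R@np.diag([1,-1,-1])@Ro.from_euler('z',phi,degrees=True).as_matrix()
    return Rt,o+R@np.array(L,float)-Rt[:,2]*(155+off)
def rows(st,Rt,p,n,hand=-1):
    R0=Ro.from_euler('xyz',st["tcp_rot"],degrees=True).as_matrix(); p0=np.array(st["tool_pos"])
    w=Ro.from_matrix(R0.T@Rt).as_rotvec()
    print("rel deg",np.degrees(w).round(2),"shift",(R0.T@(p-p0)).round(1))
    out=[]
    for i in range(n):
        Ri=R0@Ro.from_rotvec(w*i/n).as_matrix()
        t=Ri.T@(p-p0)/n/100; out.append(" ".join(f"{v:.3f}" for v in [*t,*(np.degrees(w)/n/60)])+f" {hand}")
    print(";\n".join(out))
E
python3 - <<'E'
from bench import *; from h import *
s=sense(); R,p=target((-105,115,44),-211,110); print(p); rows(s,R,p,10)
E
```

```text
[401.14513041 100.90468988 394.21503391]
rel deg [ -1.34 -42.19 -62.76] shift [-335.2 -357.5   10.3]
-0.335 -0.357 0.010 -0.002 -0.070 -0.105 -1;
-0.292 -0.392 0.033 -0.002 -0.070 -0.105 -1;
-0.245 -0.422 0.051 -0.002 -0.070 -0.105 -1;
-0.193 -0.446 0.067 -0.002 -0.070 -0.105 -1;
-0.138 -0.464 0.078 -0.002 -0.070 -0.105 -1;
-0.080 -0.476 0.085 -0.002 -0.070 -0.105 -1;
-0.021 -0.482 0.087 -0.002 -0.070 -0.105 -1;
0.038 -0.481 0.085 -0.002 -0.070 -0.105 -1;
0.096 -0.474 0.079 -0.002 -0.070 -0.105 -1;
0.153 -0.460 0.069 -0.002 -0.070 -0.105 -1
```

```bash
python3 -m jog '-0.335 -0.357 0.01 -0.002 -0.07 -0.105 -1; -0.292 -0.392 0.033 -0.002 -0.07 -0.105 -1; -0.245 -0.422 0.051 -0.002 -0.07 -0.105 -1; -0.193 -0.446 0.067 -0.002 -0.07 -0.105 -1; -0.138 -0.464 0.078 -0.002 -0.07 -0.105 -1'
python3 -m jog '-0.08 -0.476 0.085 -0.002 -0.07 -0.105 -1; -0.021 -0.482 0.087 -0.002 -0.07 -0.105 -1; 0.038 -0.481 0.085 -0.002 -0.07 -0.105 -1; 0.096 -0.474 0.079 -0.002 -0.07 -0.105 -1; 0.153 -0.46 0.069 -0.002 -0.07 -0.105 -1'
python3 -m jog '0 0 0 0 0 0 -1; 0 0 0 0 0 0 -1'
python3 - <<'E'
from bench import *; from h import *; import cv2
s=sense(); print(s["joint_pos"].round(1)); R,p=target((-105,115,44),-211,110); rows(s,R,p,1)
w=snapshot("wrist"); cv2.imwrite("pics/w1.png",cv2.resize(w["img"][:,:,::-1],(800,600),interpolation=cv2.INTER_CUBIC)); np.save("w1.npy",w,allow_pickle=True)
R,o=lidpose(*CASE)
print(proj(w,[o+R@np.array(q,float) for q in [(-105,115,54),(-105,20,54),(-105,-75,54),(-70,115,12.5),(-70,20,12.5),(-205,60,32),(-205,-60,32)]])*1.5625)
E
```

```text
time: 0.92
tool_pos: [312.3, 327.8, 399.6]
tcp_rot: [-174.6, 20.2, -168.7]
ft_force: [0.9, -0.2, 0.5]
finger_gap: 85.5
grip_force: 0.0
time: 1.55
tool_pos: [395.0, 117.9, 394.4]
tcp_rot: [-158.7, 32.6, -132.1]
ft_force: [-0.1, 0.7, -1.3]
finger_gap: 85.6
grip_force: 0.0
time: 1.8
tool_pos: [394.8, 119.2, 394.2]
tcp_rot: [-159.0, 32.5, -132.6]
ft_force: [0.1, 0.4, 0.2]
finger_gap: 85.4
grip_force: 0.0
[   8.8  -46.   132.7    2.3   55.3 -123.1]
rel deg [ 0.48 -1.97 -2.4 ] shift [  7.7 -17.7   1.5]
0.077 -0.177 0.015 0.008 -0.033 -0.040 -1
[[361.03284289 313.05410067]
 [168.56557111 213.34481741]
 [-45.0685204  102.6698858 ]
 [338.11002631 346.91562004]
 [178.39421317 266.13953853]
 [358.52057934  54.9848469 ]
 [104.52055175 -94.25193286]]
```

View pics/w1.png

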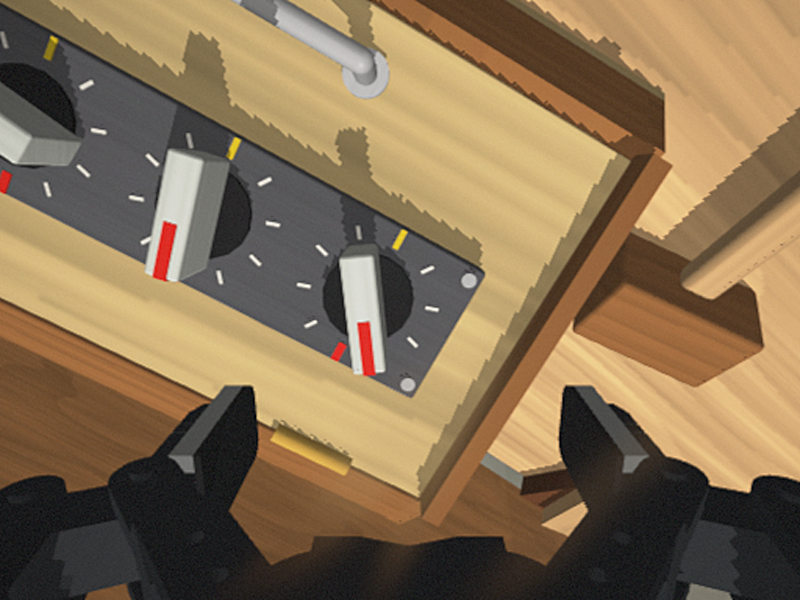

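Wrist view: dial 1's knob runs from its tail (357,249) to its red pointer end (370,374). Dial 2's runs from (198,154) to (163,277). The yellow 5 marks are at (400,240), (235,149) and (51,47), close to where the fit predicts them.

```bash
python3 - <<'E'
from bench import *; from h import *
w=np.load("w1.npy",allow_pickle=True).item(); k=lambda u,v:((u+.5)/1.5625-.5,(v+.5)/1.5625-.5)
R,o=lidpose(*CASE)
for n,uv,z in [("d1 tail",(358,249),54),("d1 head",(370,374),54),("d2 tail",(198,154),54),("d2 head",(163,277),54),("m0 1",(338,352),12.5),("m5 1",(400,240),12.5),("m5 2",(235,149),12.5),("m5 3",(51,47),12.5)]:
    print(n,onplane(w,k(*uv),R,o,z).round(1))
for a,b in [((358,249),(370,374)),((198,154),(163,277))]:
    d=onplane(w,k(*b),R,o,54)-onplane(w,k(*a),R,o,54); print(np.degrees(np.arctan2(-d[1],d[0])))
s=sense(); Rt,p=target((-105,115,44),-212,60); rows(s,Rt,p,2)
E
```

```text
d1 tail [-130.8  100.    54. ]
d1 head [-80.4 132.4  54. ]
d2 tail [-134.4   21.4   54. ]
d2 head [-77.4  28.4  54. ]
m0 1 [-67.4 116.1  12.5]
m5 1 [-138.7  116.7   12.5]
m5 2 [-139.3   21.9   12.5]
m5 3 [-140.1  -74.6   12.5]
-32.723315924205075
-7.070211787995028
rel deg [ 0.55 -1.94 -3.3 ] shift [  6.4 -18.7  51.5]
0.032 -0.093 0.257 0.005 -0.016 -0.028 -1;
0.039 -0.091 0.257 0.005 -0.016 -0.028 -1
```

```bash
python3 -m jog '0.032 -0.093 0.257 0.005 -0.016 -0.028 -1; 0.039 -0.091 0.257 0.005 -0.016 -0.028 -1; 0 0 0 0 0 0 -1'
python3 - <<'E'
from bench import *; from h import *
s=sense(); Rt,p=target((-105,116,44),-212.5,0); print(s["joint_pos"].round(1)); rows(s,Rt,p,2)
E
```

```text
time: 2.22
tool_pos: [432.3, 108.6, 353.6]
tcp_rot: [-156.2, 32.8, -127.9]
ft_force: [-0.9, 0.6, -0.5]
finger_gap: 85.5
grip_force: 0.0
[   5.5  -37.9  132.8    6.6   45.8 -132.4]
rel deg [ 0.17 -0.19 -0.35] shift [-1.7 -0.7 58.3]
-0.009 -0.003 0.291 0.001 -0.002 -0.003 -1;
-0.008 -0.003 0.291 0.001 -0.002 -0.003 -1
```

```bash
python3 -m jog '-0.009 -0.003 0.291 0.001 -0.002 -0.003 -1; -0.008 -0.003 0.29 0.001 -0.002 -0.003 -1; 0 0 0 0 0 0 -1'
python3 -m jog '0 0 0 0 0 0 1; 0 0 0 0 0 0 1; 0 0 0 0 0 0 1; 0 0 0 0 0 0 1; 0 0 0 0 0 0 1' 40
python3 - <<'E'
from bench import *; from h import *
s=sense(); Rt,p=target((-105,116,44),-212.5,0); print(s["joint_pos"].round(1)); rows(s,Rt,p,1)
E
```

```text
time: 2.6
tool_pos: [469.8, 117.8, 311.0]
tcp_rot: [-155.7, 32.9, -127.4]
ft_force: [-0.3, 0.7, 0.6]
finger_gap: 85.2
grip_force: 0.0
time: 3.22
tool_pos: [470.3, 116.5, 313.4]
tcp_rot: [-155.5, 33.1, -127.3]
ft_force: [-10.8, -0.0, 7.5]
finger_gap: 15.2
grip_force: 41.5
[   6.1  -26.9  130.3    7.2   36.7 -133.4]
rel deg [-0.19  0.27 -0.01] shift [1.4 2.2 2.5]
0.014 0.022 0.025 -0.003 0.005 -0.000 -1
```

```bash
python3 -m jog '0 0 -0.02 0 0 0.1 1; 0 0 0 0 0 0.167 1; 0 0 0 0 0 0.167 1; 0 0 0 0 0 0.167 1; 0 0 0 0 0 0.167 1'
python3 -m jog '0 0 0 0 0 0.167 1; 0 0 0 0 0 0.167 1; 0 0 0 0 0 0.167 1; 0 0 0 0 0 0.167 1; 0 0 0 0 0 0.167 1'
python3 -m jog '0 0 0 0 0 0.167 1; 0 0 0 0 0 0.167 1; 0 0 0 0 0 0.167 1; 0 0 0 0 0 0 1; 0 0 0 0 0 0 1'
cat >> h.py <<'E'
def phi(st):
    R,o=lidpose(*CASE); R0=Ro.from_euler('xyz',st["tcp_rot"],degrees=True).as_matrix(); A=R.T@R0
    return np.degrees(np.arctan2(-A[1,0],A[0,0])), R.T@(np.array(st["tool_pos"])+155*R0[:,2]-o)
E
python3 - <<'E'
from bench import *; from h import *
s=sense(); print(s["joint_pos"].round(1),phi(s)); Rt,p=target((-105,116,44),-72,0);rows(s,Rt,p,1)
E
```

```text
time: 3.85
tool_pos: [469.8, 115.1, 314.4]
tcp_rot: [168.6, 39.1, 174.8]
ft_force: [17.1, -5.3, -7.5]
finger_gap: 15.3
grip_force: 41.1
time: 4.47
tool_pos: [469.5, 114.0, 313.8]
tcp_rot: [142.8, 16.7, 123.1]
ft_force: [4.5, -17.0, -1.5]
finger_gap: 14.9
grip_force: 43.0
time: 5.1
tool_pos: [469.0, 113.8, 313.2]
tcp_rot: [139.9, -2.2, 99.8]
ft_force: [-2.2, -18.2, 0.3]
finger_gap: 15.4
grip_force: 43.9
[  5.9 -27.2 130.5   6.9  37.   -7.1] (np.float64(-86.26635620127549), array([-103.7398807 ,  111.66770237,   47.55481864]))
rel deg [ 0.22  0.27 14.27] shift [ 3.5 -1.1  3.5]
0.035 -0.011 0.035 0.004 0.005 0.238 -1
```

```bash
python3 -m jog '0.01 0 0 0 0 0.12 1; 0.01 0 0 0 0 0.12 1; 0 0 0 0 0 0 1; 0 0 0 0 0 0 1'
python3 - <<'E'
from bench import *; from h import *
s=sense(); print(phi(s))
E
```

```text
time: 5.6
tool_pos: [468.8, 114.7, 312.9]
tcp_rot: [141.3, -11.2, 88.5]
ft_force: [-3.8, -27.9, 0.8]
finger_gap: 15.2
grip_force: 44.2
(np.float64(-71.88218704323087), array([-104.15311384,  112.31994422,   47.36613014]))
```

```bash
python3 -m jog '0 0 0 0 0 0 -1; 0 0 0 0 0 0 -1; 0 0 0 0 0 0 -1; 0 0 -0.3 0 0 0 -1; 0 0 -0.4 0 0 0 -1'
python3 -m jog '0 0 0 0 0 0 -1; 0 0 0 0 0 0 -1'
python3 - <<'E'
from bench import *; from h import *; import cv2
s=sense(); print(phi(s),s["joint_pos"].round(1))
w=snapshot("wrist"); cv2.imwrite("pics/w2.png",cv2.resize(w["img"][:,:,::-1],(800,600),interpolation=cv2.INTER_CUBIC)); np.save("w2.npy",w,allow_pickle=True)
Rt,p=target((-105,21,46),-7,60); rows(s,Rt,p,7)
E
```

```text
time: 6.22
tool_pos: [424.0, 108.2, 367.2]
tcp_rot: [141.3, -11.6, 88.8]
ft_force: [0.6, 0.2, 1.6]
finger_gap: 85.2
grip_force: 0.0
time: 6.48
tool_pos: [424.8, 108.2, 367.5]
tcp_rot: [141.1, -11.6, 88.8]
ft_force: [0.0, -0.1, -0.5]
finger_gap: 85.2
grip_force: 0.0
(np.float64(-71.87922404631684), array([-102.34354519,  116.82580642,  117.68531584])) [  5.5 -40.5 133.    6.3  47.6   8.3]
rel deg [ 0.25 -0.26 64.88] shift [-91.7  28.1  11.7]
-0.131 0.040 0.017 0.001 -0.001 0.154 -1;
-0.123 0.061 0.017 0.001 -0.001 0.154 -1;
-0.111 0.080 0.017 0.001 -0.001 0.154 -1;
-0.097 0.097 0.017 0.001 -0.001 0.154 -1;
-0.080 0.111 0.017 0.001 -0.001 0.154 -1;
-0.061 0.123 0.017 0.001 -0.001 0.154 -1;
-0.041 0.131 0.017 0.001 -0.001 0.154 -1
```

View pics/w2.png

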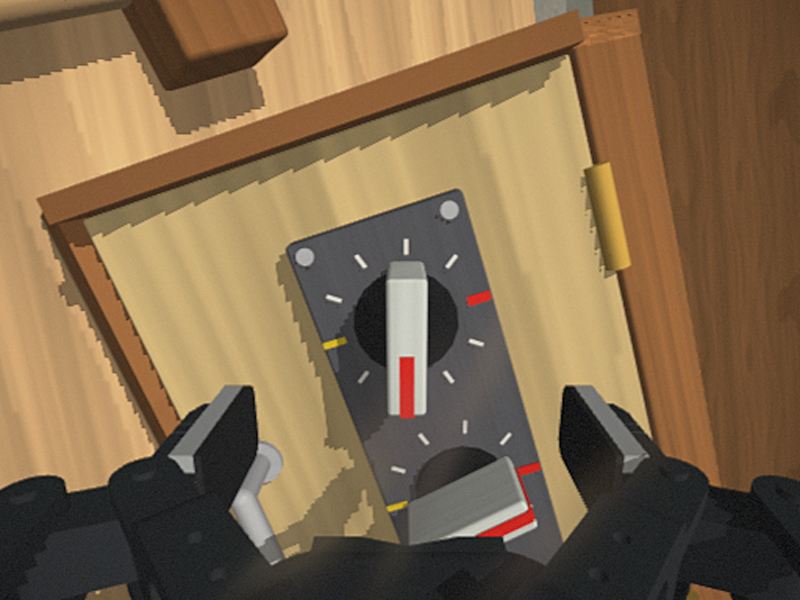

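Dial 1's pointer (407,415) lies on the line from mark 8 (406,246) through the axis, which puts it on mark 3. Next is dial 2.

```bash
python3 -m jog '-0.131 0.04 0.017 0.001 -0.001 0.154 -1; -0.123 0.061 0.017 0.001 -0.001 0.154 -1; -0.111 0.08 0.017 0.001 -0.001 0.154 -1; -0.097 0.097 0.017 0.001 -0.001 0.154 -1; -0.08 0.111 0.017 0.001 -0.001 0.154 -1'
python3 -m jog '-0.061 0.123 0.017 0.001 -0.001 0.154 -1; -0.041 0.131 0.017 0.001 -0.001 0.154 -1; 0 0 0 0 0 0 -1'
python3 - <<'E'
from bench import *; from h import *
s=sense(); Rt,p=target((-105,20.5,47),-8.5,0); print(phi(s),s["joint_pos"].round(1)); rows(s,Rt,p,2)
E
```

```text
time: 7.15
tool_pos: [444.5, 41.9, 358.5]
tcp_rot: [160.4, -35.3, 44.4]
ft_force: [-0.3, -0.1, 0.3]
finger_gap: 85.4
grip_force: 0.0
time: 7.52
tool_pos: [452.4, 15.3, 355.7]
tcp_rot: [174.2, -39.2, 22.0]
ft_force: [-0.3, 1.0, 0.2]
finger_gap: 85.5
grip_force: 0.0
(np.float64(-7.110536029622106), array([-107.2158582 ,   20.18888218,  104.59765866])) [-10.9 -35.6 131.2  19.8  49.1  51. ]
rel deg [-0.08  0.44 -1.39] shift [ 1.5 -0.2 57.6]
0.007 -0.001 0.288 -0.001 0.004 -0.012 -1;
0.006 -0.001 0.288 -0.001 0.004 -0.012 -1
```

```bash
python3 -m jog '0.007 -0.001 0.288 -0.001 0.004 -0.012 -1; 0.006 -0.001 0.288 -0.001 0.004 -0.012 -1; 0 0 0 0 0 0 -1'
python3 -m jog '0 0 0 0 0 0 1; 0 0 0 0 0 0 1; 0 0 0 0 0 0 1; 0 0 0 0 0 0 1; 0 0 0 0 0 0 1' 40
python3 - <<'E'
from bench import *; from h import *
s=sense(); Rt,p=target((-105,20.5,47),-72,0); print(phi(s),s["joint_pos"].round(1)); rows(s,Rt,p,1)
E
```

```text
time: 7.9
tool_pos: [488.6, 25.5, 310.8]
tcp_rot: [172.8, -39.3, 24.2]
ft_force: [-0.2, -0.3, -0.4]
finger_gap: 85.3
grip_force: 0.0
time: 8.52
tool_pos: [489.4, 23.5, 315.3]
tcp_rot: [172.5, -39.7, 24.1]
ft_force: [-3.6, -7.9, 3.4]
finger_gap: 15.2
grip_force: 41.6
(np.float64(-8.668169429836123), array([-102.04747637,   19.34207865,   49.21447279])) [ -8.5 -25.4 129.   21.2  39.9  48.3]
rel deg [  0.4   -0.12 -63.33] shift [-1.9 -0.9  2.2]
-0.019 -0.009 0.022 0.007 -0.002 -1.056 -1
```

```bash
python3 -m jog '0 0 0 0 0 -0.15 1; 0 0 0 0 0 -0.15 1; 0 0 0 0 0 -0.15 1; 0 0 0 0 0 -0.15 1; 0 0 0 0 0 -0.15 1'
python3 -m jog '0 0 0 0 0 -0.15 1; 0 0 0 0 0 -0.15 1; 0 0 0 0 0 0 1; 0 0 0 0 0 0 1'
python3 - <<'E'
from bench import *; from h import *
s=sense(); Rt,p=target((-105,20.5,47),-72,0); print(phi(s),s["joint_pos"].round(1)); rows(s,Rt,p,1)
E
```

```text
time: 9.15
tool_pos: [488.9, 24.1, 314.4]
tcp_rot: [145.6, -22.3, 73.7]
ft_force: [-6.5, -4.6, 2.6]
finger_gap: 15.2
grip_force: 40.7
time: 9.65
tool_pos: [488.7, 24.3, 314.1]
tcp_rot: [141.3, -11.7, 88.5]
ft_force: [-8.5, -4.6, 4.2]
finger_gap: 15.1
grip_force: 41.3
(np.float64(-71.65022846648512), array([-103.75631981,   20.68578267,   48.67277206])) [ -8.4 -25.4 129.1  21.2  40.  -14.7]
rel deg [ 0.17  0.01 -0.35] shift [-0.6 -0.7  1.7]
-0.006 -0.007 0.017 0.003 0.000 -0.006 -1
```

```bash
python3 -m jog '0 0 0 0 0 0 -1; 0 0 0 0 0 0 -1; 0 0 0 0 0 0 -1; 0 0 -0.3 0 0 0 -1; 0 0 -0.4 0 0 0 -1'
python3 - <<'E'
from bench import *; from h import *
s=sense(); print(phi(s)); Rt,p=target((-105,-75,47),-77,70); rows(s,Rt,p,4)
E
```

```text
time: 10.28
tool_pos: [444.4, 14.8, 367.2]
tcp_rot: [141.4, -11.7, 88.5]
ft_force: [0.2, -0.1, 1.5]
finger_gap: 85.2
grip_force: 0.0
(np.float64(-71.60077502852494), array([-104.4917083 ,   21.48024305,  118.45765835]))
rel deg [ 0.09 -0.04 -5.4 ] shift [-91.6  30.2   1.4]
-0.229 0.075 0.004 0.000 -0.000 -0.022 -1;
-0.231 0.070 0.004 0.000 -0.000 -0.022 -1;
-0.232 0.065 0.004 0.000 -0.000 -0.022 -1;
-0.234 0.059 0.004 0.000 -0.000 -0.022 -1
```

```bash
python3 -m jog '-0.229 0.075 0.004 0 0 -0.022 -1; -0.231 0.07 0.004 0 0 -0.022 -1; -0.232 0.065 0.004 0 0 -0.022 -1; -0.234 0.059 0.004 0 0 -0.022 -1; 0 0 0 0 0 0 -1'
python3 -m jog '0 0 0 0 0 0 -1'
python3 - <<'E'
from bench import *; from h import *; import cv2
s=sense(); print(phi(s),s["joint_pos"].round(1))
w=snapshot("wrist"); cv2.imwrite("pics/w3.png",cv2.resize(w["img"][:,:,::-1],(800,600),interpolation=cv2.INTER_CUBIC)); np.save("w3.npy",w,allow_pickle=True)
E
```

```text
time: 10.9
tool_pos: [467.3, -80.4, 366.3]
tcp_rot: [140.5, -8.4, 92.6]
ft_force: [-0.4, -0.2, -0.9]
finger_gap: 85.3
grip_force: 0.0
time: 11.02
tool_pos: [467.0, -78.9, 366.1]
tcp_rot: [140.5, -8.4, 92.7]
ft_force: [0.5, 0.3, 0.3]
finger_gap: 85.3
grip_force: 0.0
(np.float64(-76.84654816195966), array([-103.81270585,  -75.03111027,  116.82261072])) [-25.2 -29.8 126.6  29.6  53.5 -36.3]
```

View pics/w3.png

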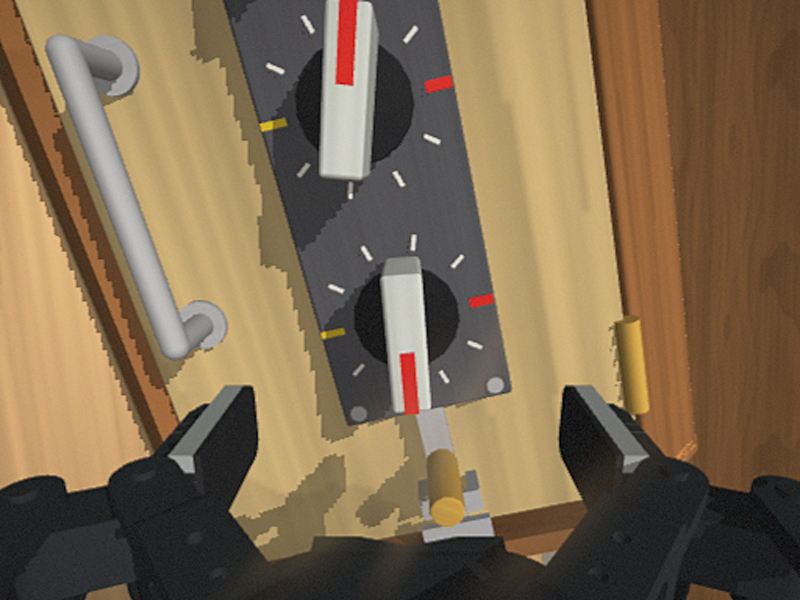

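Dial 2's pointer is up with its tail over mark 3 (351,190), so it is on 8. Dial 3's bar runs from (402,274) to (411,412).

```bash
python3 - <<'E'
from bench import *; from h import *
w=np.load("w3.npy",allow_pickle=True).item(); k=lambda u,v:((u+.5)/1.5625-.5,(v+.5)/1.5625-.5)
R,o=lidpose(*CASE)
for a,b in [((402,274),(411,412)),((344,179),(355,-5))]:
    p,q=onplane(w,k(*a),R,o,54),onplane(w,k(*b),R,o,54);d=q-p; print(p.round(1),q.round(1),np.degrees(np.arctan2(-d[1],d[0])))
print("bolt",onplane(w,k(449,513),R,o,52),"handle",onplane(w,k(63,52),R,o,32),onplane(w,k(176,346),R,o,32))
s=sense(); Rt,p=target((-105,-75.5,47),-80,0); rows(s,Rt,p,3)
E
```

```text
[-99.2 -45.2  54. ] [-108.8 -101.7   54. ] 99.66689153536424
[-111.3   -6.9   54. ] [-92.7  48.4  54. ] -71.3982641578828
bolt [-103.87023382 -153.94835508   52.        ] handle [-203.67897587   60.93493722   32.        ] [-203.42040064  -58.73039665   32.        ]
rel deg [ 0.22 -0.03 -3.11] shift [-1.  -0.7 69.8]
-0.003 -0.002 0.233 0.001 -0.000 -0.017 -1;
-0.003 -0.002 0.233 0.001 -0.000 -0.017 -1;
-0.003 -0.002 0.233 0.001 -0.000 -0.017 -1
```

```bash
python3 -m jog '-0.003 -0.002 0.233 0.001 0 -0.017 -1; -0.003 -0.002 0.233 0.001 0 -0.017 -1; -0.003 -0.002 0.23 0.001 0 -0.017 -1; 0 0 0 0 0 0 -1'
python3 -m jog '0 0 0 0 0 0 1; 0 0 0 0 0 0 1; 0 0 0 0 0 0 1; 0 0 0 0 0 0 1; 0 0 0 0 0 0 1' 40
python3 - <<'E'
from bench import *; from h import *
s=sense(); Rt,p=target((-105,-75,47),-144,0); print(phi(s),s["joint_pos"].round(1)); rows(s,Rt,p,1)
E
```

```text
time: 11.58
tool_pos: [510.2, -68.8, 310.8]
tcp_rot: [140.6, -6.5, 95.2]
ft_force: [0.8, 0.6, -0.8]
finger_gap: 85.5
grip_force: 0.0
time: 12.2
tool_pos: [510.3, -70.4, 313.1]
tcp_rot: [140.4, -6.4, 95.1]
ft_force: [-10.5, -1.2, 6.4]
finger_gap: 15.5
grip_force: 41.0
(np.float64(-79.98309068119401), array([-104.52967731,  -76.33877813,   47.88825467])) [-21.4 -18.5 124.2  31.3  44.  -41.1]
rel deg [ 5.000e-02  4.000e-02 -6.402e+01] shift [ 1.2 -0.5  0.9]
0.012 -0.005 0.009 0.001 0.001 -1.067 -1
```

```bash
python3 -m jog '0 0 0 0 0 -0.152 1; 0 0 0 0 0 -0.152 1; 0 0 0 0 0 -0.152 1; 0 0 0 0 0 -0.152 1; 0 0 0 0 0 -0.152 1'
python3 -m jog '0 0 0 0 0 -0.152 1; 0 0 0 0 0 -0.154 1; 0 0 0 0 0 0 1; 0 0 0 0 0 0 1'
python3 - <<'E'
from bench import *; from h import *
s=sense(); Rt,p=target((-105,-75,47),-144,0); print(phi(s),s["joint_pos"].round(1)); rows(s,Rt,p,1)
E
```

```text
time: 12.82
tool_pos: [510.2, -70.4, 313.0]
tcp_rot: [145.8, 22.2, 131.8]
ft_force: [-11.8, -1.1, 7.1]
finger_gap: 15.4
grip_force: 41.0
time: 13.32
tool_pos: [510.2, -70.5, 313.0]
tcp_rot: [153.7, 31.3, 149.3]
ft_force: [-10.7, -1.3, 5.9]
finger_gap: 15.2
grip_force: 41.3
(np.float64(-143.95257684297098), array([-104.75523331,  -76.36325157,   47.85316287])) [ -21.4  -18.5  124.2   31.3   44.  -105. ]
rel deg [ 0.    0.04 -0.05] shift [0.9 1.  0.9]
0.009 0.010 0.009 0.000 0.001 -0.001 -1
```

```bash
python3 -m jog '0 0 0 0 0 0 -1; 0 0 0 0 0 0 -1; 0 0 0 0 0 0 -1; 0 0 -0.3 0 0 0 -1; 0 0 -0.4 0 0 0 -1'
python3 - <<'E'
from bench import *; from h import *
s=sense(); print(phi(s)); Rt,p=target((-104.5,-154.5,44),-90,70); rows(s,Rt,p,6)
E
```

```text
time: 13.95
tool_pos: [465.9, -79.9, 365.6]
tcp_rot: [153.7, 31.2, 149.3]
ft_force: [0.5, -0.1, 0.8]
finger_gap: 85.4
grip_force: 0.0
(np.float64(-143.8884137961261), array([-105.9387159 ,  -75.47615617,  117.23441313]))
rel deg [-2.000e-02 -1.100e-01  5.389e+01] shift [-47.5 -62.9   3.1]
-0.079 -0.105 0.005 -0.000 -0.000 0.150 -1;
-0.094 -0.091 0.005 -0.000 -0.000 0.150 -1;
-0.108 -0.075 0.005 -0.000 -0.000 0.150 -1;
-0.118 -0.058 0.005 -0.000 -0.000 0.150 -1;
-0.126 -0.039 0.005 -0.000 -0.000 0.150 -1;
-0.130 -0.018 0.005 -0.000 -0.000 0.150 -1
```

```bash
python3 -m jog '-0.079 -0.105 0.005 0 0 0.15 -1; -0.094 -0.091 0.005 0 0 0.15 -1; -0.108 -0.075 0.005 0 0 0.15 -1; -0.118 -0.058 0.005 0 0 0.15 -1; -0.126 -0.039 0.005 0 0 0.15 -1'
python3 -m jog '-0.13 -0.018 0.005 0 0 0.15 -1; 0 0 0 0 0 0 -1; 0 0 0 0 0 0 -1'
python3 - <<'E'
from bench import *; from h import *; import cv2
s=sense(); print(phi(s),s["joint_pos"].round(1)); Rt,p=target((-104.5,-154.5,44),-90,0); rows(s,Rt,p,3)
w=snapshot("wrist"); cv2.imwrite("pics/w4.png",cv2.resize(w["img"][:,:,::-1],(800,600),interpolation=cv2.INTER_CUBIC))
E
```

```text
time: 14.58
tool_pos: [483.6, -144.1, 364.9]
tcp_rot: [140.3, 5.5, 109.4]
ft_force: [-0.7, 0.1, -0.7]
finger_gap: 85.6
grip_force: 0.0
time: 14.95
tool_pos: [486.8, -156.1, 364.5]
tcp_rot: [140.0, 0.1, 102.9]
ft_force: [0.2, -0.1, 0.3]
finger_gap: 85.3
grip_force: 0.0
(np.float64(-90.10095738355548), array([-103.66937871, -154.580775  ,  114.2106117 ])) [-33.8 -20.4 120.   34.5  55.7 -60.2]
rel deg [ 0.05 -0.01  0.1 ] shift [ 0.1 -0.8 70.2]
0.000 -0.003 0.234 0.000 -0.000 0.001 -1;
0.000 -0.002 0.234 0.000 -0.000 0.001 -1;
0.000 -0.002 0.234 0.000 -0.000 0.001 -1
```

View pics/w4.png

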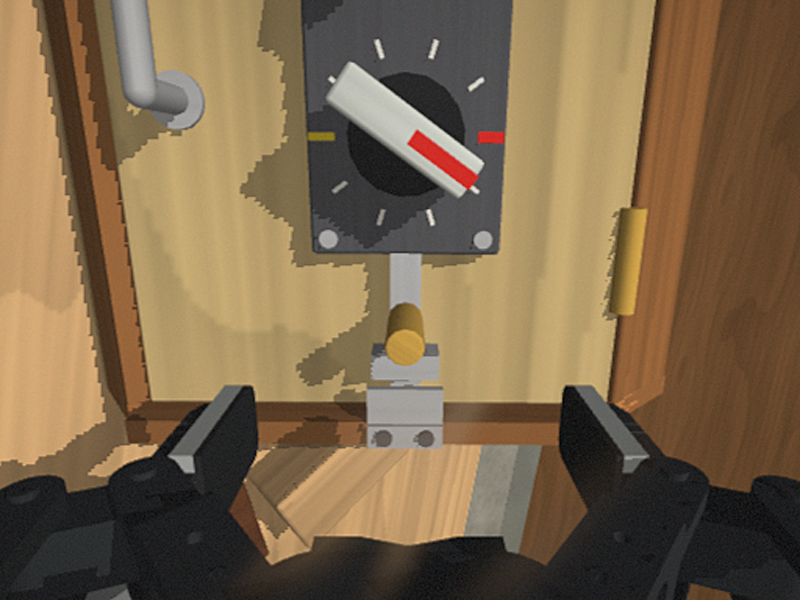

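Dial 3's pointer (478,188) is on mark 1, and the bolt post at (405,345) is centred between the fingers. Next: descend, grip the post and draw the bolt. The tool's +x axis points along lid +y here.

```bash
python3 -m jog '0 -0.003 0.234 0 0 0.001 -1; 0 -0.002 0.234 0 0 0.001 -1; 0 -0.002 0.225 0 0 0.001 -1; 0 0 0 0 0 0 -1'
python3 -m jog '0 0 0 0 0 0 1; 0 0 0 0 0 0 1; 0 0 0 0 0 0 1; 0 0 0 0 0 0 1; 0 0 0 0 0 0 1' 40
python3 -c "
from bench import *; from h import *
s=sense(); print(phi(s),s['wrist_torque'])"
python3 -m jog '0.04 0 0 0 0 0 1; 0.04 0 0 0 0 0 1; 0.04 0 0 0 0 0 1; 0.04 0 0 0 0 0 1; 0 0 0 0 0 0 1'
python3 -c "
from bench import *; from h import *
s=sense(); print(phi(s),s['wrist_torque'])"
```

```text
time: 15.5
tool_pos: [529.6, -145.5, 309.4]
tcp_rot: [140.1, -0.2, 102.8]
ft_force: [0.2, -0.5, 0.3]
finger_gap: 85.5
grip_force: 0.0
time: 16.12
tool_pos: [529.2, -147.1, 311.3]
tcp_rot: [140.0, -0.1, 102.6]
ft_force: [-14.0, -3.2, 5.8]
finger_gap: 14.7
grip_force: 38.8
(np.float64(-89.76637441361042), array([-104.81359265, -155.2679308 ,   45.55752716])) [-0.1648554   1.36212748  0.13313024]
time: 16.75
tool_pos: [525.7, -131.4, 311.3]
tcp_rot: [140.0, -0.1, 102.6]
ft_force: [-13.7, -1.9, 5.9]
finger_gap: 14.5
grip_force: 38.9
(np.float64(-89.7671914384783), array([-104.78749933, -139.20617396,   45.49642563])) [-0.26661813  1.35642769 -0.011983  ]
```

Moved 16 mm freely, so the lock is open. Now to the stop.

```bash
python3 -m jog '0.03 0 0 0 0 0 1; 0.02 0 0 0 0 0 1; 0.01 0 0 0 0 0 1; 0 0 0 0 0 0 1'
python3 -c "
from bench import *; from h import *
s=sense(); print(phi(s),s['wrist_torque'])"
```

```text
time: 17.25
tool_pos: [524.6, -126.8, 311.3]
tcp_rot: [140.0, 0.0, 102.5]
ft_force: [-7.2, -11.4, 0.9]
finger_gap: 14.5
grip_force: 38.9
(np.float64(-89.75645797967468), array([-104.74723364, -135.03115912,   45.58513479])) [-1.29938734  1.17430864 -0.79111919]
```

```bash
python3 -m jog '0 0 0 0 0 0 -1; 0 0 0 0 0 0 -1; 0 0 0 0 0 0 -1; 0 0 -0.3 0 0 0 -1; 0 0 -0.4 0 0 0 -1'
python3 - <<'E'
from bench import *; from h import *
s=sense(); print(phi(s)); Rt,p=target((-204.5,0,33),-90,75); rows(s,Rt,p,5)
E
```

```text
time: 17.88
tool_pos: [480.5, -134.7, 364.3]
tcp_rot: [140.0, -0.3, 102.7]
ft_force: [-0.6, -0.8, 0.9]
finger_gap: 85.4
grip_force: 0.0
(np.float64(-89.72233982279437), array([-105.07745302, -132.03171691,  114.93932699]))
rel deg [-0.05 -0.11 -0.28] shift [ 131.8 -100.2    7.3]
0.264 -0.200 0.015 -0.000 -0.000 -0.001 -1;
0.264 -0.200 0.014 -0.000 -0.000 -0.001 -1;
0.264 -0.200 0.014 -0.000 -0.000 -0.001 -1;
0.264 -0.200 0.014 -0.000 -0.000 -0.001 -1;
0.264 -0.199 0.014 -0.000 -0.000 -0.001 -1
```

```bash
python3 -m jog '0.264 -0.2 0.015 0 0 -0.001 -1; 0.264 -0.2 0.014 0 0 -0.001 -1; 0.264 -0.2 0.014 0 0 -0.001 -1; 0.264 -0.2 0.014 0 0 -0.001 -1; 0.264 -0.199 0.014 0 0 -0.001 -1'
python3 -m jog '0 0 0 0 0 0 -1; 0 0 0 0 0 0 -1'
python3 - <<'E'
from bench import *; from h import *; import cv2
s=sense(); print(phi(s),s["joint_pos"].round(1)); Rt,p=target((-204.5,0,33),-90,0); rows(s,Rt,p,3)
w=snapshot("wrist"); cv2.imwrite("pics/w5.png",cv2.resize(w["img"][:,:,::-1],(800,600),interpolation=cv2.INTER_CUBIC))
E
```

```text
time: 18.5
tool_pos: [392.5, -23.6, 300.9]
tcp_rot: [140.5, -0.1, 103.0]
ft_force: [-5.9, 10.6, -26.2]
finger_gap: 85.5
grip_force: 0.0
time: 18.75
tool_pos: [393.0, -24.3, 300.6]
tcp_rot: [140.5, -0.1, 103.0]
ft_force: [-0.3, -0.4, -0.1]
finger_gap: 85.4
grip_force: 0.0
(np.float64(-90.06450228117572), array([-193.88030465,   -4.63525908,  105.29594673])) [-21.3 -46.7 143.1  27.   52.6 -44.9]
rel deg [-0.5  -0.24  0.07] shift [  5.  -11.3  72.4]
0.017 -0.038 0.241 -0.003 -0.001 0.000 -1;
0.017 -0.039 0.241 -0.003 -0.001 0.000 -1;
0.017 -0.039 0.241 -0.003 -0.001 0.000 -1
```

View pics/w5.png

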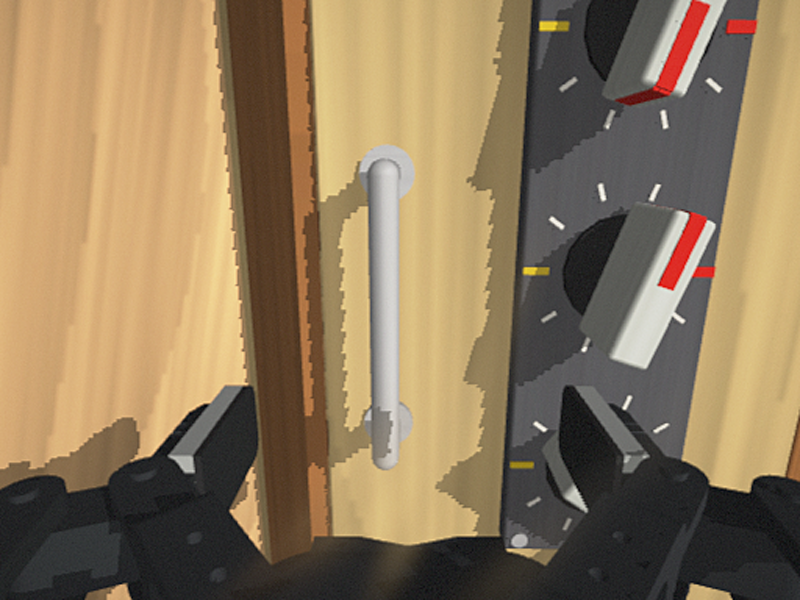

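Five dial and handle details match the fit: the bar spans (385,160)–(385,462), left of the finger centreline at column 405, so it needs about −11 mm in tool y. J3 sits near its limit here, so I'll move forward first and then sideways.

```bash
python3 -m jog '0.02 0 0.2 0 0 0 -1; 0.02 -0.02 0.1 0 0 0 -1; 0 0 0 0 0 0 -1; 0 0 0 0 0 0 -1'
python3 - <<'E'
from bench import *; from h import *
s=sense(); print(phi(s),s["joint_pos"].round(1)); Rt,p=target((-204.5,0,33),-90,0); rows(s,Rt,p,2)
E
```

```text
time: 19.3
tool_pos: [409.1, -16.5, 276.5]
tcp_rot: [140.5, -0.2, 103.0]
ft_force: [-0.3, -1.0, 0.7]
finger_gap: 85.5
grip_force: 0.0
(np.float64(-90.01915987989379), array([-196.09983964,   -0.68404902,   75.59439042])) [-18.7 -40.4 142.4  27.6  46.5 -45.1]
rel deg [-0.52 -0.22  0.02] shift [ 1.1 -9.4 42.7]
0.006 -0.047 0.213 -0.004 -0.002 0.000 -1;
0.006 -0.048 0.213 -0.004 -0.002 0.000 -1
```

```bash
python3 -m jog '0 0.015 0.21 0.04 0 0 -1; 0.01 0.015 0.21 0.04 0 0 -1; 0 0 0 0 0 0 -1; 0 0 0 0 0 0 -1'
python3 - <<'E'
from bench import *; from h import *
s=sense(); print(phi(s),s["joint_pos"].round(1)); Rt,p=target((-204.5,0,33),-90,0); rows(s,Rt,p,2)
E
```

```text
time: 19.8
tool_pos: [436.5, -9.1, 246.0]
tcp_rot: [145.2, -0.1, 103.0]
ft_force: [0.4, 0.2, 0.2]
finger_gap: 85.3
grip_force: 0.0
(np.float64(-90.04660960107026), array([-206.66167131,    0.48222268,   34.6314511 ])) [-14.7 -28.2 137.4  23.6  41.8 -41.4]
rel deg [-5.23 -0.21  0.06] shift [  0.1 -11.8   2.1]
0.000 -0.059 0.010 -0.044 -0.002 0.000 -1;
0.000 -0.060 0.008 -0.044 -0.002 0.000 -1
```

```bash
python3 -m jog '0 0 0 0 0 0 1; 0 0 0 0 0 0 1; 0 0 0 0 0 0 1; 0 0 0 0 0 0 1; 0 0 0 0 0 0 1' 70
cat >> h.py <<'E'
def arc(st,deg,n):
    R,o=lidpose(*CASE); R0=Ro.from_euler('xyz',st["tcp_rot"],degrees=True).as_matrix(); p0=np.array(st["tool_pos"])
    Q=Ro.from_rotvec(R[:,1]*np.radians(deg)/n).as_matrix()
    t=R0.T@(o+Q@(p0-o)-p0)/100; w=Ro.from_matrix(R0.T@Q@R0).as_rotvec(degrees=True)/60
    print(n,"rows of",t.round(3),w.round(4))
E
python3 - <<'E'
from bench import *; from h import *
s=sense(); print(phi(s),s["joint_pos"].round(1)); arc(s,50,14)
E
```

```text
time: 20.42
tool_pos: [437.8, -8.8, 247.3]
tcp_rot: [145.0, -0.1, 103.0]
ft_force: [7.8, 5.4, 1.8]
finger_gap: 9.8
grip_force: 68.1
(np.float64(-90.03815830993558), array([-204.22128374,    0.35160925,   34.72082332])) [-14.7 -28.1 137.2  23.7  41.6 -41.3]
14 rows of [ 0.     0.111 -0.125] [0.0595 0.0001 0.0002]
```

```bash
python3 -m jog '0 0.111 -0.125 0.0595 0 0 1; 0 0.111 -0.125 0.0595 0 0 1; 0 0.111 -0.125 0.0595 0 0 1; 0 0 0 0 0 0 1'
python3 - <<'E'
from bench import *; from h import *
s=sense(); print(phi(s),s["joint_pos"].round(1),s["wrist_torque"]); arc(s,38,11)
E
```

```text
time: 20.92
tool_pos: [446.8, -6.7, 296.8]
tcp_rot: [155.8, -0.1, 103.0]
ft_force: [4.1, 3.0, 4.3]
finger_gap: 9.7
grip_force: 71.1
(np.float64(-90.09751758091473), array([-194.11057848,    0.4216782 ,   71.99552598])) [-11.7 -25.6 128.   12.   56.  -29.6] [ 0.45287059 -0.599312    0.14139878]
11 rows of [ 0.     0.107 -0.121] [0.0576 0.0002 0.0002]
```

```bash
python3 -m jog '0 0.111 -0.125 0.0595 0 0 1; 0 0.111 -0.125 0.0595 0 0 1; 0 0.111 -0.125 0.0595 0 0 1; 0 0.111 -0.125 0.0595 0 0 1; 0 0.111 -0.125 0.0595 0 0 1'
python3 -m jog '0 0.111 -0.125 0.0595 0 0 1; 0 0.111 -0.125 0.0595 0 0 1; 0 0.111 -0.125 0.0595 0 0 1; 0 0.111 -0.125 0.0595 0 0 1; 0 0.111 -0.125 0.0595 0 0 1'
python3 -m jog '0 0.111 -0.125 0.0595 0 0 1; 0 0.111 -0.125 0.0595 0 0 1; 0 0 0 0 0 0 1; 0 0 0 0 0 0 1'
python3 - <<'E'
from bench import *; from h import *
s=sense(); ph,g=phi(s); print(ph,g,s["joint_pos"].round(1),s["wrist_torque"]); print("lid angle",np.degrees(np.arctan2(g[2],-g[0])-np.arctan2(34,205)), np.hypot(g[0],g[2]))
E
```

```text
time: 21.55
tool_pos: [480.6, 1.0, 369.9]
tcp_rot: [173.7, -0.2, 103.0]
ft_force: [15.6, 3.6, -11.6]
finger_gap: 9.9
grip_force: 70.2
time: 22.18
tool_pos: [534.8, 13.3, 428.9]
tcp_rot: [-168.1, -0.2, 103.0]
ft_force: [3.1, 0.1, -13.7]
finger_gap: 9.4
grip_force: 70.3
time: 22.68
tool_pos: [560.7, 19.3, 448.7]
tcp_rot: [-161.0, -0.2, 103.0]
ft_force: [-4.0, 1.3, -6.8]
finger_gap: 9.5
grip_force: 71.3
-89.9897953300176 [-97.45409317   0.43709108 182.49431198] [ -1.7  10.3  78.7  -4.8 109.4 -15.6] [ 0.30143454  0.07165408 -0.14259368]
lid angle 52.480269235979186 206.88517148193372
```

```bash
python3 -m jog '0 0 0 0 0 0 -1; 0 0 0 0 0 0 -1; 0 0 0 0 0 0 -1; 0 0 0 0 0 0 -1; 0 0 -0.2 0 0 0 -1'
python3 -m jog '0 0 -0.4 0 0 0 -1; 0 0 -0.4 0 0 0 -1; 0 0 0 0 0 0 -1; 0 0 0 0 0 0 -1'
python3 - <<'E'
from bench import *; import cv2
print(sense()["tool_pos"]); w=snapshot("side"); cv2.imwrite("pics/s2.png",cv2.resize(w["img"][:,:,::-1],(800,600),interpolation=cv2.INTER_CUBIC))
E
```

```text
time: 23.3
tool_pos: [567.2, 20.6, 468.4]
tcp_rot: [-161.0, -0.2, 103.0]
ft_force: [-0.5, 0.1, 0.6]
finger_gap: 85.1
grip_force: 0.0
time: 23.8
tool_pos: [592.7, 26.3, 544.8]
tcp_rot: [-161.1, -0.1, 103.0]
ft_force: [-0.2, -1.0, 0.0]
finger_gap: 85.2
grip_force: 0.0
[592.72966049  26.25636961 544.75403344]
```

View pics/s2.png

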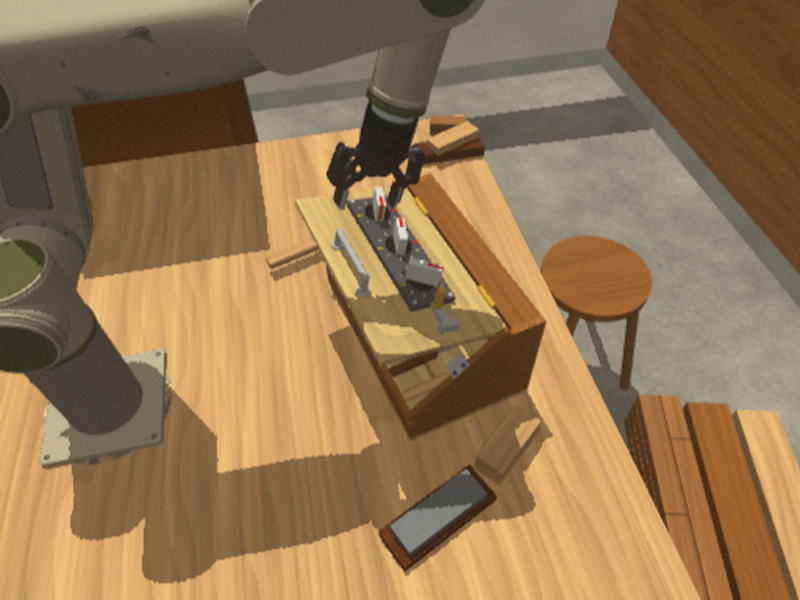

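The lid stands open with its handle at (337,236)–(364,291), clear of the gripper. The stone, blank and mallet handle have not moved. One check of the lid angle, then I hand in.

```bash
python3 - <<'E'
from bench import *; from h import *
w=snapshot("side"); R,o=lidpose(*CASE)
for a in (40,46,52):
    Q=R@Ro.from_euler('y',a,degrees=True).as_matrix(); print(a,(proj(w,[o+Q@np.array(q,float) for q in [(-205,60,32),(-205,-60,32)]])*1.5625).round())
E
```

```text
40 [[334. 250.]
 [359. 296.]]
46 [[335. 241.]
 [361. 287.]]
52 [[337. 231.]
 [364. 277.]]
```

```bash
python3 -c "
from bench import *
print(hand_in())"
```

```text
the job is handed in; nothing more can be done
None
```

The case is open and handed in at about 24 s: dials set to 3‑8‑1, bolt drawn about 20 mm to its stop, and lid left standing at about 50° (arm reading 52°, side camera 46–52°) with the gripper clear; the mallet, blank and stone looked undisturbed in the last picture.

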